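# Tip the drained tube rack onto its base and push it home against the stop rail

### The job

The empty tube rack has been left standing on its end to drain. Push it over so that it comes down on its base with the tube holes facing up, then push it across the worktop until its long side sits flat against the metal stop rail, not past the rail's ends. Only push it - never lift or carry it - and leave the bottle, the jar, the vial and the tube block alone.

Things in the scene. Friction and masses are not known exactly. Their poses are not given: they have to be found in the camera images.
- rack: Loose white plastic tube rack, 0.15-0.31 kg, at first standing on one end. Origin: centre of that end. Body z: along its 200 mm length (up at first); x: its 72 mm width (-36..36 mm); y: its 55 mm height (-27.5..27.5). Face -y has 4 x 10 square tube holes (solid to the touch, fingers cannot enter); +y is the base, a plain board; at first +y points to the robot's left within 25 degrees.
- rack_edge (a point): Middle of the rack's edge between its first standing end and its base (body x 0, y 27.5, z 0 mm). It turns over this edge when pushed towards +y on the hole face, 120 mm up or higher (lower it may slide), and falls by itself once leaned 16 degrees. The edge stays on the worktop throughout.
- rack_far_low (a point): Corner of the rack at body x 36, y 27.5, z 0 mm. Once the rack lies on its base (body y down, body x away from the robot), one end of the bottom edge of the long side that goes against the rail.
- rack_far_high (a point): Corner of the rack at body x +36, y +27.5, z 200 mm: the other end of that same bottom edge.
- rail: Fixed bare aluminium angle rail, 440 mm long, 28 mm high, across the worktop beyond the rack. Origin: foot of its front face (towards the robot), midway along. Its x points away from the robot, square to that face (face at x = 0; the 8 mm upright and 30 mm wide foot lie at positive x); its y runs along it (-220 to 220 mm).
- bottle: Loose reagent bottle, clear with white cap, 64 mm across, 150 mm tall, standing to the left; origin centre of its underside. Leave alone.
- jar: Loose amber screw-top jar, 60 mm across, 75 mm tall, standing to the left; origin centre of its underside. Leave alone.
- block: Loose dark brown tube block, 70 (x) by 130 (y) by 50 mm, 0.9 kg, three capped tubes standing 34 mm out of its top; standing to the near left; origin centre of its underside. Leave alone.
- vial: Loose small glass vial, 28 mm across, 55 mm tall, light; on the right; origin centre of its underside. Leave alone.

How it is judged:
On the way, in this order (a step that is already met when the one before it is completed fails the run):
1. the rack has come down flat on its base, holes up (angle between rack's own y axis and vertical above 3.06 rad and height (world z) of rack_edge below 0.008 m), for 0.2 s.
2. the rack's long side sits flat against the stop rail (all of step 1 and x of rack_far_low in the frame of rail between -0.005 and 0.005 m and y of rack_far_low in the frame of rail between -0.22 and 0.22 m and x of rack_far_high in the frame of rail between -0.005 and 0.005 m and y of rack_far_high in the frame of rail between -0.22 and 0.22 m), for 0.2 s.
At the end, for the whole second after the job is handed in: The rack rests flat on its base (within about 5 degrees), holes up, with both ends of its long side within 5 mm of the rail's front face and between the rail's ends; it is at rest, and the bottle, jar, vial and block stand upright (all of step 2 and linear speed of rack below 0.01 m/s and angular speed of rack below 0.05 rad/s and angle between each of bottle, jar, block, vial's own z axis and vertical below 0.1 rad); the robot touches nothing.
It fails at once if the rack is lifted or carried, or tipped any way but onto its base: the lower edge of its base side (rack_edge) rises more than 20 mm off the worktop (height (world z) of rack_edge above 0.02 m).
It fails at once if the bottle is shifted by more than 20 mm or tilted (distance of bottle from where it was at the start of the episode above 0.02 m or angle between bottle's own z axis and vertical above 0.2 rad).
It fails at once if the jar is shifted by more than 20 mm or tilted (distance of jar from where it was at the start of the episode above 0.02 m or angle between jar's own z axis and vertical above 0.2 rad).
It fails at once if the block is shifted by more than 20 mm or tilted (distance of block from where it was at the start of the episode above 0.02 m or angle between block's own z axis and vertical above 0.2 rad).
It fails at once if the vial is shifted by more than 20 mm or tilted (distance of vial from where it was at the start of the episode above 0.02 m or angle between vial's own z axis and vertical above 0.2 rad).
It also fails if it takes over 58 s, if anything falls off the work surface, if the arm or the gripper's body presses on something with over 40 N, if the wrist force passes 120 N, or if a joint passes its speed limit or range.

### The arm

A 6-joint arm with a two-finger parallel gripper is mounted at the origin on the work surface. World frame = base frame: x ahead of the robot, y to its left, z up, the work surface at z = 0. Lengths are in m, angles in rad, forces in N, time in s.
With the tool pointing down it reaches from about 0.3 to 1 m from the base axis. Payload 5.1 kg.
Tool frame: the origin (TCP) lies at the very end of the fingers, on their centre line; the grasp point (between the pads) lies 19 mm behind it; z points along the fingers, y is the line along which they close (so a half turn about z gives the same grasp; the last joint's range is limited). The gripper opens to 95 mm and grips with 3 to 60 N. Pads are 20 mm wide; open, the fingers measure 119 mm over their backs; the gripper's body (75 mm by 180 mm) begins 59 mm behind the grasp point.
Start: joints at [-1.196, 0.124, 1.65, -0, 1.367, -0.083], TCP at [0.287, -0.583, 0.215] pointing down, gripper open.
Joint ranges: [-2.61, 2.61], [-1.02, 2.33], [0.03, 2.71], [-1.35, 4.49], [0.32, 2.68], [-2.91, 2.91]. Speed limits (rad/s): [2.57, 2.57, 3.14, 3.14, 3.14, 3.14].

### API

Orientations are given as a unit quaternion [w, x, y, z].
In Python, from bench import robot gives the robot as it stands. The module is installed in compiled form; this text tells all that it offers. Calls block until the motion is done:
- robot.goto(position, orientation): joint-space move of the TCP to a pose.
- robot.movel(position, rot=None, vel=0.15, stop_force=None): straight line of the TCP; rot=None keeps the orientation; vel is the mean speed in m/s. With stop_force (N) it stops when the force on the tool has changed by that much, and returns True; else False.
- robot.set_joints(angles): joint-space move.
- robot.set_gripper(opening): finger opening in m; the grip force is fixed at half the most; returns when the fingers have stopped.
- robot.pause(seconds).
- robot.ik(position, orientation): joint angles nearest the present ones, or None.
- robot.state(): the state.
- robot.camera(name): name is "scene" or "top" or "wrist"; returns a dict with "frame" (420x560x3 uint8, red, green, blue), "mtx" (3x3 intrinsics, pixels), "position" and "attitude" of the camera in the world. Camera axes: x right, y down, z forward; pixel columns grow to the right and rows downward; lengths in m; the calibration is good to about 2 mm. A picture is of the moment at which its call begins. There is no depth.
A pose or a line that the arm cannot do raises robot.IKError and nothing moves.
- robot.job_done(): hands the job in; it is judged then, once.
The state is a dict: "time": time; "joint_positions": joint angles; "joint_velocities": joint speeds; "joint_torque": joint torques, N m; "tool_pos": TCP position; "tool_rot": TCP orientation; "force": force on the tool from outside, world axes, zero at the start; "ft_torque": the same for the moment, N m; "width": finger opening in m; "grip_force": force on a finger pad.
Only numpy, scipy, OpenCV 4.12 (cv2) and the standard library are available. Lean on these libraries where they do the work, as an engineer would, in place of code of your own. Each camera call takes 0.05 s, during which the arm holds its last target. There are 200 camera calls.

## Working session

There is one attempt and no reset: what is moved stays moved. The work goes in short steps, each a Python script; the robot and the scene stay as the last script left them, time stands still between calls to the robot, and variables do not carry over. Pictures are saved under pics/ and viewed, at most 10 in all, crops included, and the job is handed in when it is done.

```bash
mkdir -p pics
cat > h.py <<'E'
import numpy as np, cv2
from scipy.spatial.transform import Rotation as R
from bench import robot
def Rm(a):
    a=np.array(a,float)
    return a if a.shape==(3,3) else R.from_quat(a[[1,2,3,0]]).as_matrix()
def cast(c,u,v,z=0.):
    d=Rm(c["attitude"])@np.linalg.inv(np.array(c["mtx"]))@np.array([u,v,1.])
    p=np.array(c["position"]); return p+d*(z-p[2])/d[2]
def proj(c,P):
    q=Rm(c["attitude"]).T@(np.array(P,float)-np.array(c["position"])); q=np.array(c["mtx"])@q; return q[:2]/q[2]
def save(c,n): cv2.imwrite(f"pics/{n}.png",c["frame"][:,:,::-1])
E
python3 - <<'E'
from h import *
for n in("top","scene"):
    c=robot.camera(n); save(c,n+"0"); print(n,c["position"],c["attitude"],c["mtx"])
s=robot.state();print(s["tool_rot"],s["time"])
E
```

```text
top [ 0.49187887 -0.01565664  1.54729652] [ 0.0131984  -0.70341692  0.71053923 -0.01282314] [[491.95549852   0.         273.9774095 ]
 [  0.         491.95549852 211.27755779]
 [  0.           0.           1.        ]]
scene [ 1.48028445 -0.08869621  0.70429858] [-0.35907993  0.65741147  0.58052263 -0.31916335] [[458.43797801   0.         279.08557355]
 [  0.         458.43797801 208.54337394]
 [  0.           0.           1.        ]]
[-9.30432680e-04  9.73916722e-01  2.26903799e-01 -1.38493447e-04] 0.1
```

View pics/top0.png

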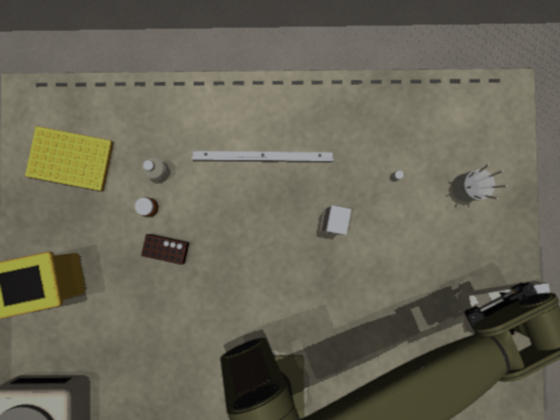

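View pics/scene0.png

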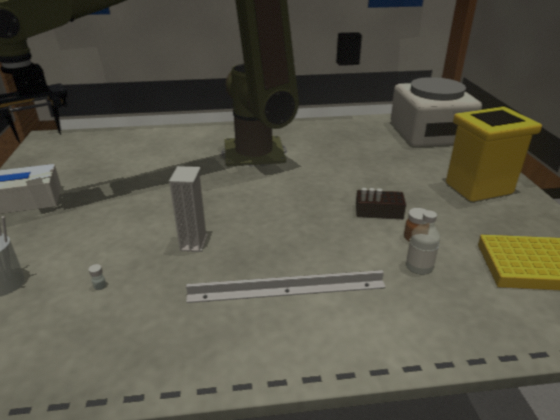

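Top view: rack top at about (339,220), rail from (193,156) to (332,157), vial (398,175), block (165,248), jar (146,207), bottle (155,170). The scene view agrees. Next I measure the rack's top face and the rail.

```bash
cat >> h.py <<'E'
def blobs(c,x0,x1,y0,y1,th):
    g=cv2.cvtColor(c["frame"],cv2.COLOR_RGB2GRAY); m=np.zeros_like(g); m[y0:y1,x0:x1]=(g[y0:y1,x0:x1]>th)*255
    k,_=cv2.findContours(m,cv2.RETR_EXTERNAL,cv2.CHAIN_APPROX_NONE)
    return max(k,key=cv2.contourArea)
E
python3 - <<'E'
from h import *
c=robot.camera("top")
g=cv2.cvtColor(c["frame"],cv2.COLOR_RGB2GRAY)
print(g[220,318:358],g[148:168,250],g[205:240,339])
k=blobs(c,310,365,195,245,150); r=cv2.minAreaRect(k);print(r)
for p in cv2.boxPoints(r): print(p,cast(c,*p,0.2).round(4))
k=blobs(c,185,340,146,168,135); r=cv2.minAreaRect(k);print(r)
for p in cv2.boxPoints(r): print(p,cast(c,*p,0.0).round(4),cast(c,*p,0.028).round(4))
for n,u,v,z in(("vial",398,175,.055),("block",165,248,.05),("jar",146,207,.075),("bottle",149,165,.15)): print(n,cast(c,u,v,z).round(3))
f=cv2.resize(c["frame"][140:260,130:410],None,fx=2.8,fy=2.8,interpolation=cv2.INTER_CUBIC)
cv2.imwrite("pics/c1.png",f[:,:,::-1])
E
```

```text
[ 95  75  71  78  84  74  56  50  50  66 114 150 163 163 164 164 163 162
 163 163 164 163 163 162 163 163 163 164 164 162 152 127 107 105 112 115
 116 115 115 116] [131 132 135 147 160 164 163 162 156 151 159 141  86  89 122 130 130 130
 130 128] [112 129 157 164 163 163 163 163 164 163 162 163 163 163 164 163 163 163
 164 163 163 163 163 163 163 164 163 155 126  99 109 117 115 116 114]
((338.6622619628906, 219.4679412841797), (18.674571990966797, 25.00181007385254), 10.619654655456543)
[327.18112 230.03398] [ 0.4887 -0.1603  0.2   ]
[331.78867 205.4604 ] [ 0.5558 -0.1738  0.2   ]
[350.1434 208.9019] [ 0.5459 -0.224   0.2   ]
[345.53586 233.47548] [ 0.4787 -0.2103  0.2   ]
((261.55340576171875, 152.8201446533203), (141.01312255859375, 13.339495658874512), 0.5906571745872498)
[190.98184 158.7627 ] [0.7176 0.2455 0.    ] [0.7135 0.2407 0.028 ]
[191.11935 145.42392] [0.7599 0.2449 0.    ] [0.7551 0.2402 0.028 ]
[332.12497 146.8776 ] [ 0.7508 -0.201   0.    ] [ 0.7461 -0.1977  0.028 ]
[331.98746 160.21637] [ 0.7084 -0.2     0.    ] [ 0.7045 -0.1967  0.028 ]
vial [ 0.653 -0.394  0.055]
block [0.439 0.317 0.05 ]
jar [0.563 0.368 0.075]
bottle [0.679 0.34  0.15 ]
```

View pics/c1.png

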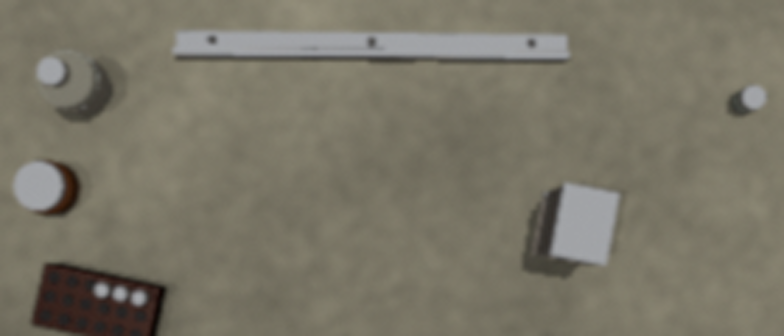

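The rack's top face measures about 52 x 68 mm (true 55 x 72), with yaw about -11.4°. The rail's front face is at x≈0.709 and its yaw is about -1.2°. I'll tip the rack now, pushing at z = 0.145 with two fingers.

```bash
cat >> h.py <<'E'
def down(yaw):  # tool down, tool y axis at +-yaw; pick the smaller wrist turn
    o=[]
    for a in(yaw,yaw+np.pi):
        y=np.array([np.cos(a),np.sin(a),0]);z=np.array([0,0,-1.]);x=np.cross(y,z)
        q=R.from_matrix(np.c_[x,y,z]).as_quat(); o.append(q[[3,0,1,2]])
    return o
def best(p,yaw):
    j=np.array(robot.state()["joint_positions"]);L=[]
    for q in down(yaw):
        k=robot.ik(p,q)
        if k is not None: L.append((abs(np.array(k)-j).max(),q))
    return min(L,key=lambda t:t[0])[1]
E
python3 - <<'E'
from h import *
yaw=np.arctan2(-.0135,.067); n=np.array([-np.sin(yaw),np.cos(yaw),0]); f=np.array([.512,-.217,.145])
robot.set_gripper(.03)
p=f-n*.07; q=best(p+[0,0,.08],yaw)
robot.goto(p+[0,0,.08],q); robot.movel(p)
robot.movel(f-n*.018,vel=.08)
robot.movel(f+n*.040,vel=.06)
robot.pause(1.0)
robot.movel(f-n*.03,vel=.2)
c=robot.camera("top");save(c,"top2");s=robot.state();print(s["time"],s["tool_pos"],s["force"])
E
```

```text
6.825 [ 0.5060693  -0.24576534  0.14482748] [ 0.57047791 -0.39926525 -0.45349559]
```

View pics/top2.png

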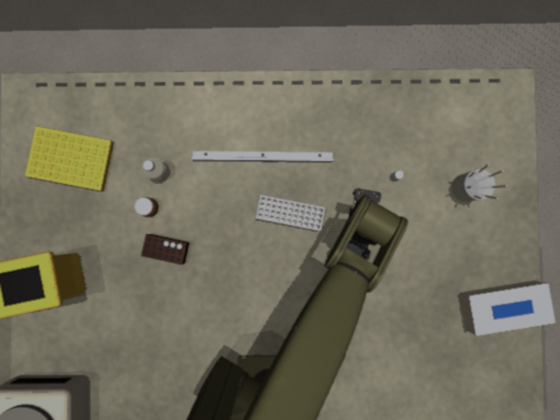

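The rack lies flat with its holes up, corners spanning about (257..325, 195..231), and its neighbours haven't moved. I'll measure it and push it square to the rail with the gripper open.

Run:
```python
from h import *
s=robot.state();p0=np.array(s["tool_pos"]); robot.movel(p0+[0,0,.06],vel=.2)
c=robot.camera("top")
r=cv2.minAreaRect(cv2.convexHull(blobs(c,245,330,188,238,145)));P=np.array([cast(c,*p,.055) for p in cv2.boxPoints(r)])
print(r,P.round(3))
ctr=P.mean(0); ctr[2]=0
xr=np.array([1,-.0206,0]);xr/=np.linalg.norm(xr);yr=np.array([.0206,1,0]);yr/=np.linalg.norm(yr)
rail=np.array([.709,.022,0]); d=(rail-ctr)@xr; print(ctr,"gap to far side",d-.036,"y in rail",(ctr-rail)@yr)
yaw=np.arctan2(yr[1],yr[0]); a=ctr-xr*.11+[0,0,.018]; print("start",a)
robot.set_gripper(.095)
hi=a+[0,0,.19]; q=best(hi,yaw); robot.goto(hi,q); robot.movel(a,vel=.2)
end=ctr+xr*(d-.072-.010+.015)+[0,0,.018]
robot.movel(ctr+xr*(d-.072-.010-.03)+[0,0,.018],vel=.06)
hit=robot.movel(end,vel=.02,stop_force=7)
s=robot.state();print(hit,s["time"],s["tool_pos"],s["force"],(np.array(s["tool_pos"])-rail)@xr)
c=robot.camera("scene");save(c,"sc3")
```

```text
((290.0284118652344, 212.29905700683594), (65.36927032470703, 23.190732955932617), 11.070202827453613) [[ 0.529  0.04   0.055]
 [ 0.598  0.026  0.055]
 [ 0.558 -0.168  0.055]
 [ 0.489 -0.154  0.055]]
[ 0.54327246 -0.06378046  0.        ] gap to far side 0.12792568827473003 y in rail -0.08917553149494058
start [ 0.43329579 -0.06151494  0.018     ]
True 15.1583 [ 0.62358783 -0.0653944   0.01734389] [-0.38090861 -0.2020719   0.99591128] -0.08359410664142762
```

View pics/sc3.png

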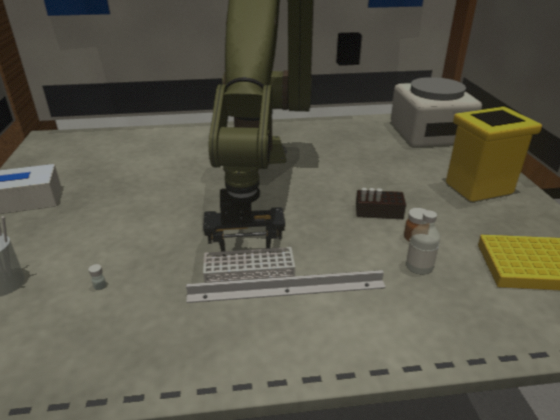

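The scene shows the rack flat behind the rail, roughly square to it, with a small gap possible near (250,278). I'll push again slowly to see if it's really seated, then back off and check from the top.

Run:
```python
from h import *
xr=np.array([1,-.0206,0]);xr/=np.linalg.norm(xr);rail=np.array([.709,.022,0])
for f in(8,12):
    s=robot.state();p=np.array(s["tool_pos"]);p[2]=.018
    hit=robot.movel(p+xr*.015,vel=.01,stop_force=f)
    s=robot.state();print(hit,s["time"],s["force"],(np.array(s["tool_pos"])-rail)@xr)
p=np.array(s["tool_pos"]);robot.movel(p-xr*.05,vel=.04);robot.movel(p-xr*.12+[0,0,.2],vel=.2)
c=robot.camera("top");b=cv2.resize(c["frame"][145:200,240:345],None,fx=7,fy=7,interpolation=cv2.INTER_CUBIC);cv2.imwrite("pics/t4.png",b[:,:,::-1])
g=cv2.cvtColor(c["frame"],cv2.COLOR_RGB2GRAY)
for u in(262,275,290,305,318): print(u,g[150:175,u])
```

```text
True 15.8083 [0.41948074 0.26132139 0.02392047] -0.08394136652491142
True 16.45 [-0.13697994  0.14160318  0.71520933] -0.08431469910460684
262 [125 138 147 122  89  86 106 135 160 163 154 138 136 145 159 156 142 141
 149 155 163 159 153 147 152]
275 [127 141 160 166 165 164 165 164 164 160 143 119 111 120 137 155 148 133
 132 152 158 143 117 111 130]
290 [127 134 150 162 165 164 165 164 165 164 153 131 129 140 152 156 145 137
 137 145 158 153 134 134 140]
305 [130 136 151 163 165 164 165 164 164 163 148 113  94 100 125 156 149 115
 103 124 154 146 104  93 122]
318 [121 130 147 151 131 122 137 156 162 163 151 121  97  95 116 137 129 102
  91 110 137 143 109  91  98]
```

View pics/t4.png

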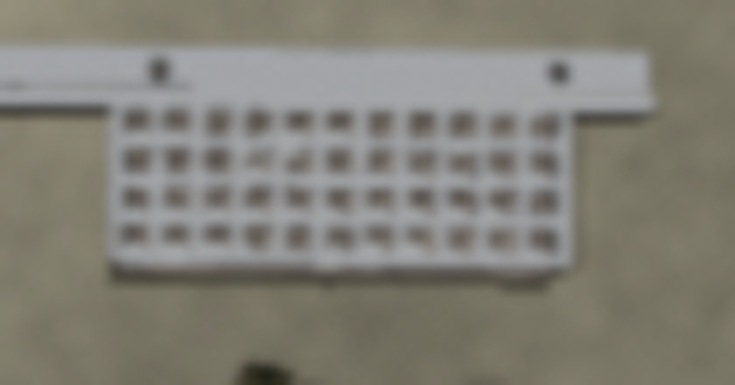

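The rack sits against the rail with no dark gap. Its near edge (about rows 262–268 of the crop) runs parallel to the rail, and its right end (column 572) is inside the rail's end (column 650). The two extra pushes stopped at 8 N and 12 N with no advance, so it's seated. Handing in.

Run:
```python
from h import *
robot.pause(.5);print(robot.job_done())
```

```text
the job is handed in; nothing more can be done
None
```

The rack is down on its base with its holes up, its long side is flat against the rail between the rail's ends, and the job is handed in; the hand-in returned no verdict, and I saw no shift in the bottle, jar, vial or block in the pictures I took.

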